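Tip the bearing ball into the tray under the low shelf

TASK

The scoop holds one bearing ball. Carry it by its handle in under the low shelf and tip it over its sloping lip so that the ball drops into the square tray there (not the round dish); do not knock against the shelf, and leave tray and dish where they stand. Then set the scoop down level on the open bench, out from under the shelf, and let go.

Things in the scene. Friction and masses are not known exactly. Their poses are not given: they have to be found in the camera images.
- scoop_grip (a point): Middle of the scoop's wooden grip block (70 long x 16 wide x 30 mm high), 50 mm above what it stands on (a mat 2.5 mm thick covers the right part of the bench); grasp it from above across its width. Axes are the scoop's: x from grip to cup, y to the pouring lip (left seen from the grip), z up. The scoop weighs 0.2 kg and stands level on its cup and a foot 26 mm behind the grip; a bar joins grip and cup.
- scoop_cup (a point): Middle of the steel cup, 170 mm from the grip point along scoop x, 25 mm above the cup's underside; same axes. Cup 66 mm long (x), 50 mm high, upright back wall at y = -48 mm; flat floor 4 mm thick, then from y = +10 mm a ramp rising at 25 degrees to the lip. The ball rolls out when the scoop is rolled about its x, lip down, by more than 25 degrees; 40 is sure.
- scoop_lip (a point): Middle of the lip edge, at y = +45 mm beside the cup's middle, 20 mm above the underside; same axes. Rolled 40 degrees about the grip's x axis, the lip lies about 15 mm to the +y side of that axis and 58 mm below it, the back wall's top 31 mm above it, and the ball drops 20 to 50 mm to the +y side.
- ball_center (a point): Centre of the steel bearing ball, 20 mm diameter, 0.03 kg, loose in the scoop's cup.
- tray: Square open steel tray, loose, 110 x 110 mm, 40 mm high, walls 3 mm, standing on the bench under the front of the shelf and showing about 20 mm in front of it. Origin at the centre of its underside, z up.
- dish: Round steel dish, 100 mm across the rim, 40 mm high, loose, beside the tray under the shelf, 160 mm from it (left or right varies): not to be used. Origin at the centre of its underside.
- shelf: Low fixed wooden shelf: board 160 deep (x) x 360 mm wide (y), underside 170 mm (166 within 25 mm of its ends), top 186 mm above the bench, on two posts 66 mm behind its centre at the ends; front and front half of the ends open. Parts to 32 mm high on top. Origin on the bench under the board's centre, x away from the robot, front edge x = -80. Tray and dish stand at x = -45, y = +80 and -80 mm.
There are look-alikes about, which are no part of the job. Leave any green look-alike of the tray alone.

How it is judged:
By the outcome, as a careful person would: the job done as asked, in the order asked, and still so for the second after the job is handed in, with the robot touching nothing.
It also fails if it takes over 64 s, if anything falls off the work surface, if the arm or the gripper's body presses on something with over 40 N, if the wrist force passes 120 N, or if a joint passes its speed limit or range.

ROBOT

A 7-joint arm with a two-finger parallel gripper is mounted at the origin on a cart in front of the work surface, level with it; the furniture and walls round the work are solid. World frame = base frame: x ahead of the robot, y to its left, z up, the work surface at z = 0. Lengths are in m, angles in rad, forces in N, time in s.
With the tool pointing down it reaches from about 0.35 to 0.775 m from the base axis. Payload 3.1 kg.
Tool frame: the origin (TCP) lies on the centre line of the jaws, within the pads' length; the fingertips stand 22 mm ahead of it and the grasp point (between the pads) lies 3 mm ahead of it; z points along the fingers, y is the line along which they close (so a half turn about z gives the same grasp; the last joint's range is limited). The gripper opens to 85 mm and grips with 20 to 120 N. Pads are 22 mm wide; open, the fingers measure 114 mm over their backs; the gripper's body (76 mm by 85 mm) begins 54 mm behind the grasp point. The pads swing forward as they close: fully open they stand 13 mm farther back than shut.
Start: joints at [-1.193, 0.311, 0.014, 1.512, -0.004, 1.319, -0.027], TCP at [0.224, 0.502, 0.253] pointing down, gripper open.
Joint ranges: [-2.7, 2.7], [-0.3, 1.91], [-1.27, 1.3], [0.12, 2.57], [-1.44, 4.58], [0.2, 2.03], [-3.05, 3.05]. Speed limits (rad/s): [2.79, 2.79, 3.14, 3.14, 3.14, 3.14, 3.14].

INTERFACE

Orientations are given as a 3x3 rotation matrix whose columns are the frame's x, y, z axes.
In Python, from workcell import manip gives the robot as it stands.
- The arm moves only by the tool jog_arm, never from a script. Its argument "motion" is text: rows parted by semicolons, each of 6 numbers parted by spaces: the shift along the world's x, y, z in mm, then the turn, a rotation vector about the world's x, y, z in rad. In form: tx ty tz wx wy wz; .... A call has 1 to 8 rows; each row is the pose to reach, as a shift and turn from the pose commanded when the call began; what a row does not reach only later rows make up. A row lasts 1/10 s, in which the tool goes at most 50 mm and 8.59 degrees, less where a joint would pass 70% of its speed; a pose out of reach is approached as far as the arm can. A call with a gripper value outside its range is refused whole. "jaw" is the opening, from 0 (shut) to 1 (fully open), set as the call begins (left out, the last holds). The fingers move at their own pace and stop on an object; the grip force is fixed at half the most. Time passes only in rows, so rows that repeat a pose let the fingers close. It gives the time, the measured TCP pose, the force, the opening and the grip force at its end, in the units of the state.
- manip.observe(): the state, without advancing time (a new reading comes with each control period).
- manip.camera(name): name is "scene" or "top" or "wrist"; returns the picture (480x640x3 uint8, red, green, blue); there is no depth.
- manip.camera_params(name): a dict with "fx", "fy", "cx", "cy" (pixels), "R" (3x3) and "t" (3): a world point X has camera coordinates R X + t. Camera axes: x right, y down, z forward; pixel columns grow to the right and rows downward; lengths in m; the calibration is good to about 2 mm. A picture is of the moment at which its call begins: read the wrist's pose just before it. camera_params takes no time and is no camera call; for the wrist camera it gives the pose at the moment of the call.
- manip.close_job(): hands the job in; it is judged then, once.
Trained networks look in the newest picture that a camera, given by its name, has taken for a name from the list of things; names that differ only in an ending like _2 or _b are one class to them, and where a whole thing is asked for, a point or a joint stands for the part that bears it (a point fixed in the world has none). Each returns a list of dicts, best first, with "conf" (0 to 1); they miss things now and then, are a little off and sometimes report something else, mostly with a low value. They report only what shows in the picture. A call takes as long as a camera call. They do not tell look-alikes from the thing itself.
- manip.boxes_of(query, camera): "box" ([left, top, width, height] in pixels, round what is visible of it).
The state is a dict: "time_s": time; "qpos": joint angles; "joint_velocities": joint speeds; "tau": joint torques, N m; "tcp_pos": TCP position; "ee_rot": TCP orientation; "force": force on the tool from outside, world axes, zero at the start; "torque": the same for the moment, N m; "grip_width": finger opening in m; "grasp_force": force on a finger pad.
Only numpy, scipy, OpenCV 4.12 (cv2) and the standard library are available. Lean on these libraries where they do the work, as an engineer would, in place of code of your own. Each camera call takes 0.05 s, during which the arm holds its last target. There are 200 camera calls.

## Working session

There is one attempt and no reset: what is moved stays moved. The work goes in short steps, Python scripts to look and compute and a tool call to move; the robot and the scene stay as the last step left them, time stands still between calls to the robot, and variables do not carry over. Pictures are saved under pics/ and viewed, at most 10 in all, crops included, and the job is handed in when it is done.

Besides the shell and the picture viewer there is one more tool, called after "Emit:" as name(argument=value, ...) on one line, values as JSON. jog_arm: Moves the arm, as the interface text tells. Its arguments: {"type":"object","properties":{"motion":{"type":"string"},"jaw":{"type":"number"}},"required":["motion"]}

```bash
mkdir -p pics
cat > h.py <<'E'
import numpy as np, cv2
from workcell import manip
np.set_printoptions(precision=4,suppress=True)
def ray(c,u,v,z,P=None):
    P=P or manip.camera_params(c); R=np.array(P["R"]);t=np.array(P["t"])
    o=-R.T@t; d=R.T@np.array([(u-P["cx"])/P["fx"],(v-P["cy"])/P["fy"],1]); s=(z-o[2])/d[2]; return o+s*d
def proj(c,X):
    P=manip.camera_params(c); p=np.array(P["R"])@np.array(X)+np.array(P["t"]); return [round(P["fx"]*p[0]/p[2]+P["cx"],1),round(P["fy"]*p[1]/p[2]+P["cy"],1)]
E
python3 - <<'E'
from h import *
for c in ["scene","top"]:
    im=manip.camera(c); cv2.imwrite(f"pics/{c}1.png",cv2.cvtColor(im,cv2.COLOR_RGB2BGR))
    P=manip.camera_params(c); print(c,-np.array(P["R"]).T@np.array(P["t"]))
    for q in ["scoop_grip","scoop_cup","scoop_lip","ball_center","tray","dish","shelf"]:
        for b in manip.boxes_of(q,c)[:3]:
            x=b["box"]; print(q,round(b["conf"],2),np.round(x),ray(c,x[0]+x[2]/2,x[1]+x[3]/2,0.03))
s=manip.observe();print(s["time_s"],s["tcp_pos"],s["ee_rot"],s["grip_width"],s["force"])
E
```

```text
scene [ 0.1939 -0.7782  0.7593]
scoop_grip 0.84 [338. 310. 129.  60.] [ 0.5875 -0.3203  0.03  ]
scoop_lip 0.7 [336. 308. 135.  68.] [ 0.5885 -0.3229  0.03  ]
tray 0.89 [261. 142.  60.  44.] [0.6527 0.276  0.03  ]
tray 0.55 [305. 264.  72.  66.] [ 0.5433 -0.1829  0.03  ]
dish 0.87 [295. 180.  43.  31.] [0.6481 0.1213 0.03  ]
shelf 0.85 [258.  72. 134. 148.] [0.7697 0.3131 0.03  ]
top [0.0918 0.0062 1.3699]
scoop_grip 0.88 [431. 192.  42.  95.] [ 0.5858 -0.3238  0.03  ]
scoop_cup 0.84 [432. 188.  39.  97.] [ 0.5947 -0.3234  0.03  ]
scoop_lip 0.91 [430. 191.  44.  93.] [ 0.5901 -0.3224  0.03  ]
tray 0.71 [368. 229.  51.  52.] [ 0.5501 -0.1744  0.03  ]
tray 0.7 [180. 206.  52.  37.] [0.6436 0.2884 0.03  ]
dish 0.89 [247. 209.  43.  26.] [0.6459 0.1335 0.03  ]
dish 0.5 [181. 205.  52.  38.] [0.645  0.2856 0.03  ]
dish 0.4 [430. 190.  40.  94.] [ 0.5939 -0.3197  0.03  ]
shelf 0.98 [146. 133. 169.  74.] [0.7956 0.2316 0.03  ]
0.8 [0.2241 0.5023 0.2533] [[-0.9132  0.4075  0.    ]
 [ 0.4075  0.9132  0.0001]
 [ 0.      0.0001 -1.    ]] 0.08534886068839707 [ 0.0038  0.3998 -0.6427]
```

View pics/scene1.png

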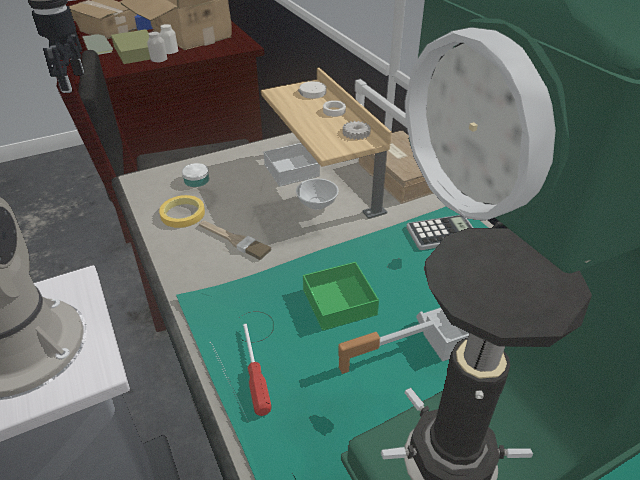

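View pics/top1.png

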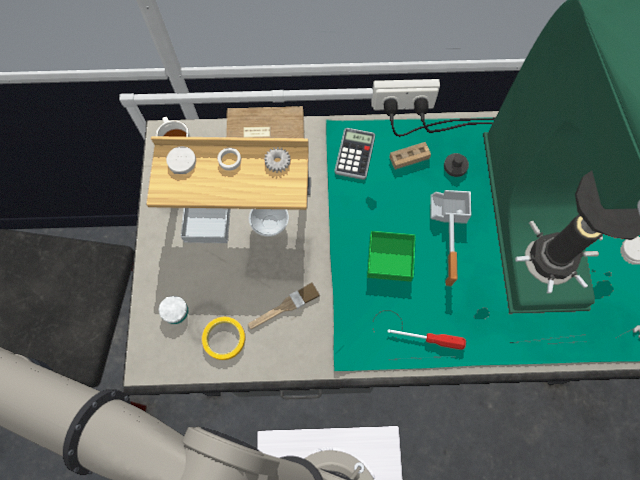

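Both views agree: the scoop lies on the mat with its grip at about (451,267) and cup at about (451,206) in top. The tray is at (206,223), the dish at (268,221), and the shelf front edge is at row ~207. The green look-alike tray is at (391,255). Next I'll zoom in for precise corners.

Run:
```python
from h import *
im=cv2.imread("pics/top1.png")
a=cv2.resize(im[125:245,140:320],None,fx=4,fy=4,interpolation=cv2.INTER_CUBIC)[:, :800]
b=cv2.resize(im[180:290,420:490],None,fx=5,fy=5,interpolation=cv2.INTER_CUBIC)
cv2.imwrite("pics/shelf_z.png",a);cv2.imwrite("pics/scoop_z.png",b)
hsv=cv2.cvtColor(im,cv2.COLOR_BGR2HSV)
m=cv2.inRange(hsv,(5,120,80),(20,255,255)); m[:240]=0;m[300:]=0;m[:,:430]=0;m[:,480:]=0
p=cv2.findNonZero(m); r=cv2.minAreaRect(p);print("grip",r,cv2.boundingRect(p))
print(ray("top",*r[0],0.0665))
```

```text
grip ((452.25634765625, 268.53076171875), (9.69047737121582, 33.47980499267578), 6.842772960662842) (446, 252, 11, 34)
[ 0.4991 -0.3064  0.0665]
```

View pics/shelf_z.png

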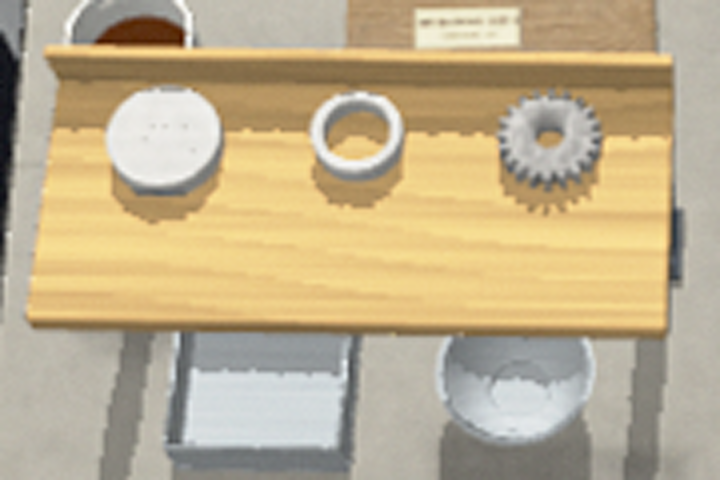

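View pics/scoop_z.png

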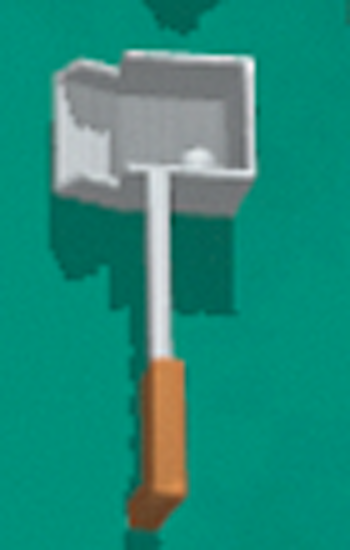

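Run:
```python
from h import *
T=lambda u,v,z:ray("top",u,v,z)
L=T(147,204.5,.186);R=T(307,206.4,.186);print("shelf front L,R",L,R,np.linalg.norm(L-R))
yv=(L-R)/np.linalg.norm(L-R); xv=np.array([yv[1],-yv[0],0]); c=(L+R)/2+xv*.08; c[2]=0
print("yaw",np.arctan2(xv[1],xv[0]),"c",c,"tray",c-.045*xv+.08*yv,"dish",c-.045*xv-.08*yv)
s=lambda a,b,z:T(420+a/5,180+b/5,z)
print("tray front rim corners",T(140+168/4,125+450/4,.04),T(140+351/4,125+460/4,.04))
f=s(166,360,.0675);b=s(167,487,.0675);print("grip top ends",f,b,np.linalg.norm(f-b),(f+b)/2)
print("cup back rim",s(254,57,.0525),s(248,178,.0525),"bar far/near",s(158,170,.05),s(158,357,.05),"lip",s(57,75,.0225),s(57,192,.0225))
```

```text
shelf front L,R [0.6328 0.3901 0.186 ] [0.6172 0.0319 0.186 ] 0.3586129365574996
yaw -0.04343913357208726 c [0.705  0.2075 0.    ] tray [0.6635 0.2894 0.    ] dish [0.6565 0.1296 0.    ]
tray front rim corners [0.6078 0.3444 0.04  ] [0.5977 0.2316 0.04  ]
grip top ends [ 0.54   -0.3129  0.0675] [ 0.4769 -0.3065  0.0675] 0.06351717985107773 [ 0.5084 -0.3097  0.0675]
cup back rim [ 0.7052 -0.3785  0.0525] [ 0.6393 -0.3676  0.0525] bar far/near [ 0.646  -0.3241  0.05  ] [ 0.5477 -0.3135  0.05  ] lip [ 0.7121 -0.2848  0.0225] [ 0.6471 -0.2785  0.0225]
```

The zooms show a shelf front edge from (147,204.5) to (307,206.4), the tray front rim, and the scoop with its lip toward +y and the ball at (460,211). The dark stand on the right could obstruct the arm, so I'll triangulate it before moving.

Run:
```python
from h import *
def tri(a,b):
    A=[];
    for c,(u,v) in (("scene",a),("top",b)):
        P=manip.camera_params(c);M=np.c_[np.array(P["R"]),np.array(P["t"])]
        x=(u-P["cx"])/P["fx"];y=(v-P["cy"])/P["fy"];A+= [M[0]-x*M[2],M[1]-y*M[2]]
    X=np.linalg.svd(np.array(A))[2][3];return X[:3]/X[3]
print("ring top of column",tri((483,352),(588,227)))
print("disc left corner",tri((427,270),(580,180)), tri((480,335),(590,238)))
print("disc",tri((505,280),(610,205)))
```

```text
ring top of column [ 0.5112 -0.537   0.291 ]
disc left corner [ 0.5175 -0.4742  0.3916] [ 0.4921 -0.5308  0.3144]
disc [ 0.514  -0.5343  0.3952]
```

Emit:
jog_arm(motion="20 -50 0 0 0 0.08; 40 -100 0 0 0 0.16; 60 -150 0 0 0 0.24; 80 -200 0 0 0 0.3; 100 -250 0 0 0 0.32; 120 -300 0 0 0 0.32; 140 -350 0 0 0 0.32; 160 -400 0 0 0 0.32", jaw=1)

```text
time_s: 1.6
tcp_pos: [0.3732, 0.129, 0.2537]
ee_rot: [[-0.995, 0.099, 0.001], [0.099, 0.995, 0.001], [-0.001, 0.001, -1.0]]
force: [1.4, -0.1, 0.5]
grip_width: 0.0857
grasp_force: 0.0
```

Emit:
jog_arm(motion="15 -50 0 0 0 0; 30 -100 0 0 0 0; 45 -150 0 0 0 0; 60 -200 0 0 0 0; 75 -250 0 0 0 0; 90 -300 0 0 0 0; 90 -340 0 0 0 0; 90 -370 0 0 0 0")

```text
time_s: 2.4
tcp_pos: [0.4624, -0.2433, 0.2535]
ee_rot: [[-0.995, 0.103, 0.0], [0.103, 0.995, -0.003], [-0.0, -0.003, -1.0]]
force: [0.4, 0.6, -0.8]
grip_width: 0.0855
grasp_force: 0.0
```

Emit:
jog_arm(motion="0 0 0 0 0 0; 0 0 0 0 0 0")

```text
time_s: 2.6
tcp_pos: [0.4624, -0.2397, 0.2532]
ee_rot: [[-0.995, 0.102, -0.0], [0.102, 0.995, 0.0], [0.0, 0.0, -1.0]]
force: [0.0, -0.3, 0.3]
grip_width: 0.0855
grasp_force: 0.0
```

Run:
```python
from h import *
s=manip.observe();print(s["time_s"],s["tcp_pos"],s["ee_rot"],s["force"])
P=manip.camera_params("wrist"); im=manip.camera("wrist"); cv2.imwrite("pics/w1.png",cv2.cvtColor(im,cv2.COLOR_RGB2BGR))
import pickle;pickle.dump(P,open("P1.pkl","wb"))
for q in ["scoop_grip","scoop_cup","ball_center"]: print(q,manip.boxes_of(q,"wrist")[:2])
```

```text
2.6 [ 0.4624 -0.2397  0.2532] [[-0.9948  0.1017 -0.0003]
 [ 0.1017  0.9948  0.0003]
 [ 0.0003  0.0003 -1.    ]] [ 0.0064 -0.3121  0.3182]
scoop_grip [{'box': [201.9, 213.6, 104.4, 250.8], 'conf': 0.77}]
scoop_cup [{'box': [200.1, 213.0, 103.4, 249.8], 'conf': 0.76}]
ball_center []
```

View pics/w1.png

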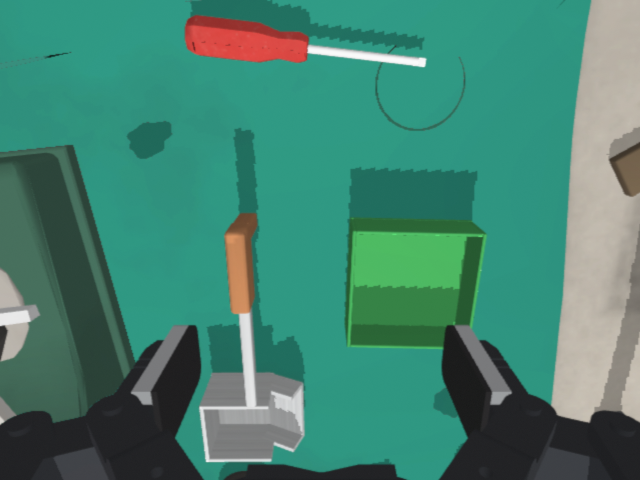

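The wrist view shows the orange grip's top face between (226,235)-(249,235) and (231,312)-(251,311), with the cup below it.

Run:
```python
from h import *
import pickle;P=pickle.load(open("P1.pkl","rb"))
W=lambda u,v,z:ray("wrist",u,v,z,P)
a,b,c,d=[W(u,v,.0675) for u,v in((226.5,235),(248.5,234),(231.5,312),(251,311))]
print(a,b,c,d,"mid",(a+b+c+d)/4,"len",np.linalg.norm((a+b-c-d)/2),"w",np.linalg.norm(a-b)); v=(c+d-a-b);print("yaw",np.arctan2(v[1],v[0]))
# cup back rim and bar
p,q=W(201,407,.0525),W(208,460,.0525);print(p,q,np.arctan2((q-p)[1],(q-p)[0]))
p,q=W(244,315,.05),W(251,404,.05);print("bar",p,q,np.arctan2((q-p)[1],(q-p)[0]))
```

```text
[ 0.4713 -0.3121  0.0675] [ 0.4722 -0.2954  0.0675] [ 0.5361 -0.3194  0.0675] [ 0.5368 -0.3036  0.0675] mid [ 0.5041 -0.3076  0.0675] len 0.06519283010147923 w 0.01666541853976402
yaw -0.11875301028209424
[ 0.6378 -0.3681  0.0525] [ 0.7001 -0.3734  0.0525] -0.08470968401884994
bar [ 0.5491 -0.3143  0.05  ] [ 0.6412 -0.3226  0.05  ] -0.09018043237580507
```

Emit:
jog_arm(motion="10 -30 0 0 0 0; 30 -50 -10 0 0 0; 45 -68 -40 0 0 0; 52 -69 -80 0 0 0; 52 -69 -120 0 0 0; 52 -69 -150 0 0 0; 52 -69 -165 0 0 0; 52 -69 -165 0 0 0")

```text
time_s: 3.6
tcp_pos: [0.514, -0.3058, 0.0862]
ee_rot: [[-0.995, 0.098, -0.004], [0.098, 0.995, 0.003], [0.004, 0.003, -1.0]]
force: [-0.4, 0.1, 0.6]
grip_width: 0.0854
grasp_force: 0.0
```

Run:
```python
from h import *
s=manip.observe();print(s["time_s"],s["tcp_pos"],s["force"])
P=manip.camera_params("wrist"); im=manip.camera("wrist"); cv2.imwrite("pics/w2.png",cv2.cvtColor(im,cv2.COLOR_RGB2BGR))
t=s["tcp_pos"]; print(proj("wrist",[.5045,-.308,.0675]),proj("wrist",[t[0],t[1],.0675]))
```

```text
3.6 [ 0.514  -0.3058  0.0862] [-0.3755  0.0659  0.6368]
[np.float64(316.1), np.float64(306.5)] [np.float64(324.5), np.float64(328.3)]
```

View pics/w2.png

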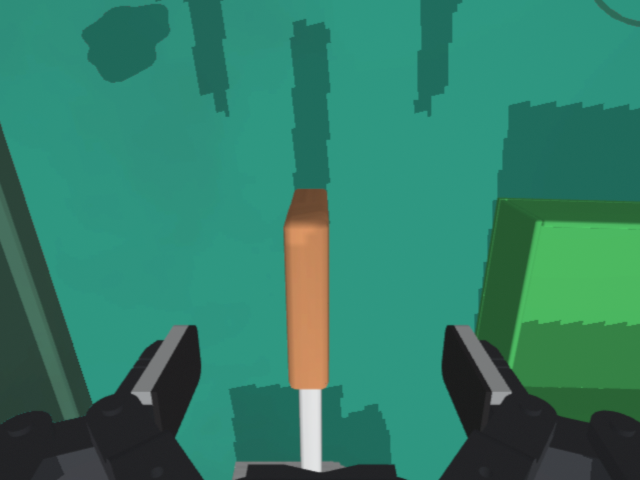

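The wrist view shows the grip block centred near col 308 and the jaws centred near col 322, so the jaws are about 3–5 mm too far +y. I'll correct that and go down.

Emit:
jog_arm(motion="0 -3 -8 0 0 0; 0 -3 -16 0 0 0; 0 -3 -24 0 0 0; 0 -3 -30 0 0 0; 0 -3 -31 0 0 0; 0 -3 -31 0 0 0")

```text
time_s: 4.25
tcp_pos: [0.5145, -0.311, 0.057]
ee_rot: [[-0.995, 0.1, -0.001], [0.1, 0.995, 0.0], [0.001, 0.0, -1.0]]
force: [0.7, 0.8, 0.5]
grip_width: 0.0855
grasp_force: 0.0
```

Emit:
jog_arm(motion="0 0 0 0 0 0; 0 0 0 0 0 0; 0 0 0 0 0 0; 0 0 0 0 0 0; 0 0 0 0 0 0; 0 0 0 0 0 0; 0 0 0 0 0 0; 0 0 0 0 0 0", jaw=0)

```text
time_s: 5.05
tcp_pos: [0.5149, -0.311, 0.0576]
ee_rot: [[-0.995, 0.099, 0.0], [0.099, 0.995, 0.0], [-0.0, 0.0, -1.0]]
force: [1.0, 1.6, 2.6]
grip_width: 0.0151
grasp_force: 59.0
```

Emit:
jog_arm(motion="0 0 4 0 0 0; 0 0 10 0 0 0; 0 0 18 0 0 0; 0 0 28 0 0 0; 0 0 39 0 0 0; 0 0 50 0 0 0; 0 0 60 0 0 0; 0 0 68 0 0 0")

```text
time_s: 5.85
tcp_pos: [0.515, -0.3114, 0.1267]
ee_rot: [[-0.995, 0.1, 0.001], [0.1, 0.995, -0.001], [-0.001, -0.001, -1.0]]
force: [-0.0, -1.0, -2.9]
grip_width: 0.0153
grasp_force: 58.4
```

Emit:
jog_arm(motion="-2 0 0 0 0 0; -8 0 0 0 0 0; -18 0 0 0 0 0; -30 0 0 0 0 0; -42 0 0 0 0 0; -52 0 0 0 0 0; -58 0 0 0 0 0; -60 0 0 0 0 0")

```text
time_s: 6.65
tcp_pos: [0.4537, -0.3113, 0.1255]
ee_rot: [[-0.995, 0.101, 0.0], [0.101, 0.995, 0.0], [-0.0, 0.0, -1.0]]
force: [-0.0, -0.5, -1.6]
grip_width: 0.0148
grasp_force: 58.5
```

Run:
```python
from h import *
s=manip.observe();print(s["time_s"],s["tcp_pos"],s["force"],s["torque"],s["grip_width"])
a=cv2.cvtColor(manip.camera("scene"),cv2.COLOR_RGB2BGR)[230:400,280:500]; b=cv2.cvtColor(manip.camera("top"),cv2.COLOR_RGB2BGR)[170:300,380:500]
a=cv2.resize(a,(440,340));b=cv2.resize(b,(314,340));cv2.imwrite("pics/lift.png",np.hstack([a,b]))
```

```text
6.65 [ 0.4537 -0.3113  0.1255] [-0.0457 -0.4536 -1.6483] [-0.0504  0.1161  0.0111] 0.014777792809904449
```

View pics/lift.png

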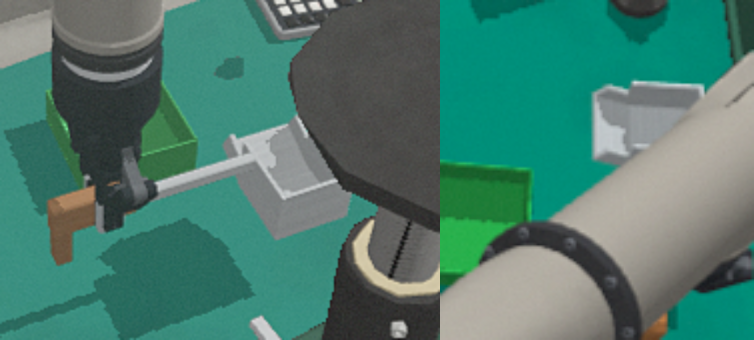

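The lift view shows the scoop level in the jaws, with the cup clear of the mat. Next I'll pull back a bit more and carry it left.

Emit:
jog_arm(motion="-3 3 0 0 0 0; -8 10 0 0 0 0.01; -15 20 0 0 0 0.02; -24 33 0 0 0 0.03; -34 48 0 0 0 0.04; -43 64 0 0 0 0.05; -50 80 0 0 0 0.06; -54 97 0 0 0 0.06")

```text
time_s: 7.55
tcp_pos: [0.3997, -0.213, 0.1252]
ee_rot: [[-0.999, 0.039, -0.0], [0.039, 0.999, 0.001], [0.0, 0.001, -1.0]]
force: [-1.2, 0.7, -2.2]
grip_width: 0.0154
grasp_force: 58.5
```

Emit:
jog_arm(motion="-2 18 0 0 0 0; -3 36 0 0 0 0; -3 54 0 0 0 0; -3 72 0 0 0 0; -3 90 0 0 0 0; -3 108 0 0 0 0; -3 126 0 0 0 0; -3 144 0 0 0 0")

```text
time_s: 8.35
tcp_pos: [0.3973, -0.0689, 0.1254]
ee_rot: [[-0.999, 0.039, 0.0], [0.039, 0.999, 0.001], [-0.0, 0.001, -1.0]]
force: [0.2, -0.3, -2.5]
grip_width: 0.0152
grasp_force: 58.5
```

Emit:
jog_arm(motion="0 18 0 0 0 0; 0 36 0 0 0 0; 0 54 0 0 0 0; 0 72 0 0 0 0; 0 90 0 0 0 0; 0 108 0 0 0 0; 0 126 0 0 0 0; 0 144 0 0 0 0")

```text
time_s: 9.15
tcp_pos: [0.3972, 0.0749, 0.1254]
ee_rot: [[-0.999, 0.039, 0.0], [0.039, 0.999, 0.0], [-0.0, 0.0, -1.0]]
force: [0.4, -0.3, -2.5]
grip_width: 0.0156
grasp_force: 58.5
```

Emit:
jog_arm(motion="0 18 0 0 0 0; 0 36 0 0 0 0; 0 54 0 0 0 0; 0 72 0 0 0 0; 0 90 0 0 0 0; 0 108 0 0 0 0; 0 124 0 0 0 0; 0 138 0 0 0 0")

```text
time_s: 9.95
tcp_pos: [0.3973, 0.2131, 0.1253]
ee_rot: [[-0.999, 0.039, -0.0], [0.039, 0.999, 0.0], [0.0, 0.0, -1.0]]
force: [0.3, -0.1, -2.8]
grip_width: 0.015
grasp_force: 58.5
```

Emit:
jog_arm(motion="0 12 0 0 0 0; 0 22 0 0 0 0; 0 31 0 0 0 0; 0 38 0 0 0 0; 0 43 0 0 0 0; 0 46 0 0 0 0; 0 46 0 0 0 0")

```text
time_s: 10.65
tcp_pos: [0.3977, 0.258, 0.1253]
ee_rot: [[-0.999, 0.04, -0.0], [0.04, 0.999, -0.0], [0.0, -0.0, -1.0]]
force: [0.2, -0.1, -1.4]
grip_width: 0.015
grasp_force: 58.5
```

Run:
```python
from h import *
s=manip.observe();print(s["time_s"],s["tcp_pos"],s["force"],s["torque"])
P=manip.camera_params("wrist")
a=cv2.cvtColor(manip.camera("scene"),cv2.COLOR_RGB2BGR)[70:270,200:400]; b=cv2.cvtColor(manip.camera("top"),cv2.COLOR_RGB2BGR)[125:305,140:320]
cv2.imwrite("pics/pre.png",np.hstack([cv2.resize(a,(400,400)),cv2.resize(b,(400,400))]))
t=s["tcp_pos"];d=np.array([.999,-.039,0])
print("lip pred top",[proj("top",t+d*k+np.array([.039,.999,0])*.045+[0,0,-.035]) for k in (.127,.193)])
```

```text
10.65 [0.3977 0.258  0.1253] [ 0.152  -0.123  -1.3511] [0.052  0.0952 0.027 ]
lip pred top [[np.float64(194.9), np.float64(261.9)], [np.float64(197.4), np.float64(235.5)]]
```

View pics/pre.png

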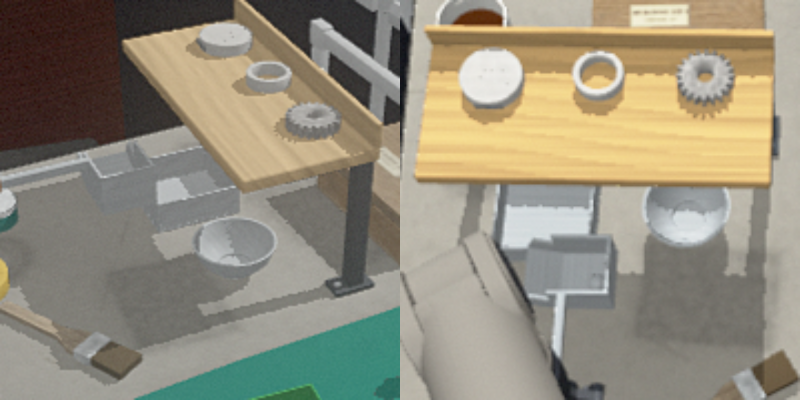

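The pre-insertion view shows the cup in front of the tray, level, with the ball inside at about (229,252) in top-view pixels. Moving in.

Emit:
jog_arm(motion="3 0 0 0 0 0; 9 0 0 0 0 0; 18 0 0 0 0 0; 29 0 0 0 0 0; 41 0 0 0 0 0; 53 0 0 0 0 0; 65 0 0 0 0 0; 76 0 0 0 0 0")

```text
time_s: 11.55
tcp_pos: [0.4751, 0.2577, 0.1252]
ee_rot: [[-0.999, 0.04, 0.0], [0.04, 0.999, -0.0], [-0.0, -0.0, -1.0]]
force: [0.4, 0.4, -2.5]
grip_width: 0.0152
grasp_force: 58.5
```

Emit:
jog_arm(motion="9 0 0 0 0 0; 15 0 0 0 0 0; 19 0 0 0 0 0; 21 0 0 0 0 0; 21 0 0 0 0 0; 21 0 0 0 0 0")

```text
time_s: 12.15
tcp_pos: [0.4942, 0.258, 0.1253]
ee_rot: [[-0.999, 0.039, -0.001], [0.039, 0.999, 0.0], [0.001, 0.0, -1.0]]
force: [-0.3, -0.1, -2.5]
grip_width: 0.0151
grasp_force: 58.5
```

Run:
```python
from h import *
s=manip.observe();print(s["time_s"],s["tcp_pos"],s["force"],s["torque"],s["qpos"])
a=cv2.cvtColor(manip.camera("scene"),cv2.COLOR_RGB2BGR)[70:270,200:400]; b=cv2.cvtColor(manip.camera("top"),cv2.COLOR_RGB2BGR)[125:305,140:320]
cv2.imwrite("pics/in.png",np.hstack([cv2.resize(a,(400,400)),cv2.resize(b,(400,400))]))
```

```text
12.15 [0.4942 0.258  0.1253] [-0.3492 -0.0933 -2.5325] [-0.0059  0.0829 -0.0223] [-0.7949  0.4458  0.3835  1.6845 -0.1877  1.0482  1.1803]
```

View pics/in.png

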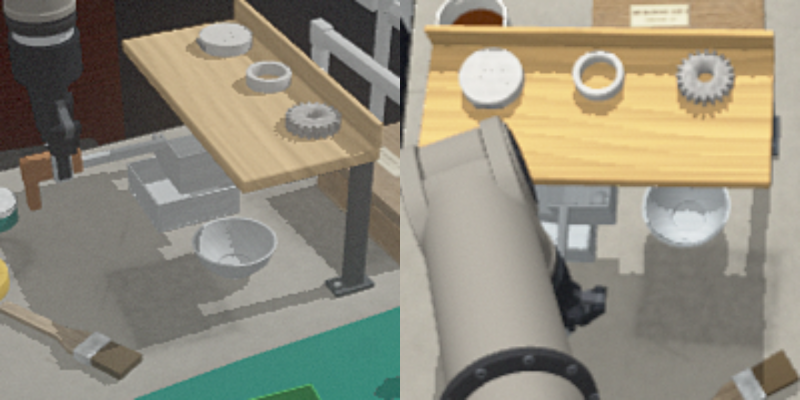

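The view shows the cup under the shelf front above the tray, with its lip side toward the middle of the tray and clear of the dish. Tipping about the scoop axis now.

Emit:
jog_arm(motion="0 0 0 -0.05 0.002 0; 0 0 0 -0.12 0.005 0; 0 0 0 -0.2 0.008 0; 0 0 0 -0.28 0.011 0; 0 0 0 -0.35 0.014 0")

```text
time_s: 12.75
tcp_pos: [0.4944, 0.2592, 0.1254]
ee_rot: [[-0.999, 0.036, -0.013], [0.038, 0.938, -0.344], [-0.0, -0.344, -0.939]]
force: [-0.3, 0.7, -2.4]
grip_width: 0.0152
grasp_force: 58.7
```

Emit:
jog_arm(motion="0 0 0 -0.08 0.003 0; 0 0 0 -0.16 0.006 0; 0 0 0 -0.24 0.009 0; 0 0 0 -0.32 0.012 0; 0 0 0 -0.37 0.014 0; 0 0 0 -0.37 0.014 0; 0 0 0 -0.37 0.014 0; 0 0 0 -0.37 0.014 0")

```text
time_s: 13.55
tcp_pos: [0.4952, 0.2573, 0.1261]
ee_rot: [[-0.999, 0.032, -0.025], [0.041, 0.752, -0.658], [-0.002, -0.659, -0.753]]
force: [0.1, 0.2, -2.6]
grip_width: 0.0155
grasp_force: 58.9
```

Emit:
jog_arm(motion="0 0 0 0 0 0; 0 0 0 0 0 0; 0 0 0 0 0 0; 0 0 0 0 0 0; 0 0 0 0 0 0")

```text
time_s: 14.05
tcp_pos: [0.4947, 0.2579, 0.1253]
ee_rot: [[-0.999, 0.03, -0.026], [0.04, 0.751, -0.659], [-0.001, -0.66, -0.752]]
force: [-0.1, 0.5, -2.5]
grip_width: 0.0151
grasp_force: 58.9
```

Run:
```python
from h import *
s=manip.observe();print(s["time_s"],s["tcp_pos"],s["ee_rot"],s["force"],s["torque"],s["qpos"])
a=cv2.cvtColor(manip.camera("scene"),cv2.COLOR_RGB2BGR)[110:230,220:360]
cv2.imwrite("pics/tip.png",cv2.resize(a,None,fx=5,fy=5))
for c in ("scene",): print(manip.boxes_of("ball_center",c))
```

```text
14.05 [0.4947 0.2579 0.1253] [[-0.9992  0.0302 -0.0257]
 [ 0.0396  0.751  -0.6591]
 [-0.0006 -0.6596 -0.7516]] [-0.053   0.5179 -2.5199] [ 1.0194 -0.0527  0.005 ] [-1.0764  0.8265  0.5086  1.3144  0.1807  1.5458  0.8579]
[{'box': [279.5, 160.7, 10.8, 9.9], 'conf': 0.57}]
```

View pics/tip.png

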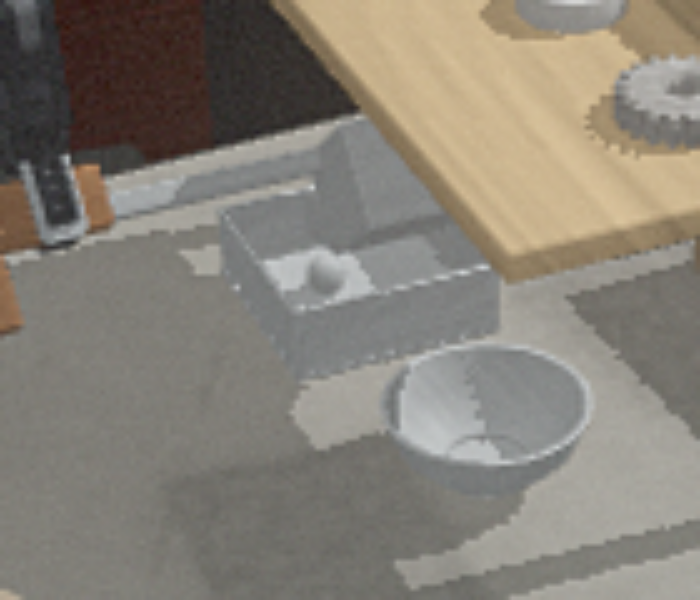

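The ball sits inside the square tray at about (285,165) in the scene view, with tray and dish unmoved. Unrolling, backing out, and returning to the scoop's original clear spot on the mat.

Emit:
jog_arm(motion="0 0 0 0.08 -0.003 0; 0 0 0 0.16 -0.006 0; 0 0 0 0.24 -0.009 0; 0 0 0 0.32 -0.012 0; 0 0 0 0.37 -0.014 0; 0 0 0 0.37 -0.014 0")

```text
time_s: 14.75
tcp_pos: [0.4955, 0.255, 0.1268]
ee_rot: [[-0.999, 0.042, -0.014], [0.044, 0.938, -0.343], [-0.001, -0.344, -0.939]]
force: [0.3, -1.1, -1.8]
grip_width: 0.015
grasp_force: 59.0
```

Emit:
jog_arm(motion="0 0 0 0.08 -0.003 0; 0 0 0 0.16 -0.006 0; 0 0 0 0.24 -0.009 0; 0 0 0 0.31 -0.012 0; 0 0 0 0.35 -0.014 0; 0 0 0 0.35 -0.014 0; 0 0 0 0.35 -0.014 0")

```text
time_s: 15.45
tcp_pos: [0.4943, 0.2581, 0.1249]
ee_rot: [[-0.999, 0.039, -0.001], [0.039, 0.999, -0.002], [0.001, -0.002, -1.0]]
force: [0.1, -0.3, -2.3]
grip_width: 0.0149
grasp_force: 59.1
```

Emit:
jog_arm(motion="-5 0 0 0 0 0; -15 0 0 0 0 0; -30 0 0 0 0 0; -45 0 0 0 0 0; -60 0 0 0 0 0; -75 0 0 0 0 0; -90 0 0 0 0 0; -97 0 0 0 0 0")

```text
time_s: 16.25
tcp_pos: [0.395, 0.2585, 0.125]
ee_rot: [[-0.999, 0.037, -0.002], [0.037, 0.999, -0.0], [0.002, -0.001, -1.0]]
force: [-0.1, 0.3, -2.3]
grip_width: 0.0151
grasp_force: 59.1
```

Emit:
jog_arm(motion="0 -10 0 0 0 0; 0 -25 0 0 0 0; 0 -45 0 0 0 0; 0 -67 0 0 0 0; 0 -90 0 0 0 0; 0 -115 0 0 0 0; 0 -140 0 0 0 0; 0 -165 0 0 0 0")

```text
time_s: 17.05
tcp_pos: [0.3982, 0.0898, 0.1255]
ee_rot: [[-0.999, 0.043, 0.001], [0.043, 0.999, -0.001], [-0.001, -0.001, -1.0]]
force: [-0.2, -0.7, -2.3]
grip_width: 0.0152
grasp_force: 59.1
```

Emit:
jog_arm(motion="0 -25 0 0 0 0; 0 -50 0 0 0 0; 0 -75 0 0 0 0; 0 -100 0 0 0 0; 0 -125 0 0 0 0; 0 -150 0 0 0 0; 0 -175 0 0 0 0; 0 -200 0 0 0 0")

```text
time_s: 17.85
tcp_pos: [0.3971, -0.1102, 0.1256]
ee_rot: [[-0.999, 0.043, 0.001], [0.043, 0.999, -0.001], [-0.001, -0.001, -1.0]]
force: [0.4, -0.3, -2.5]
grip_width: 0.0153
grasp_force: 59.1
```

Emit:
jog_arm(motion="0 -25 0 0 0 0; 0 -50 0 0 0 -0.01; 5 -75 0 0 0 -0.02; 12 -100 0 0 0 -0.03; 22 -125 0 0 0 -0.04; 34 -150 0 0 0 -0.05; 48 -172 0 0 0 -0.06; 64 -188 0 0 0 -0.06")

```text
time_s: 18.65
tcp_pos: [0.46, -0.2994, 0.1255]
ee_rot: [[-0.995, 0.104, -0.001], [0.104, 0.995, -0.003], [0.001, -0.003, -1.0]]
force: [0.3, -0.2, -1.9]
grip_width: 0.0151
grasp_force: 59.1
```

Emit:
jog_arm(motion="15 -9 0 0 0 0; 29 -13 0 0 0 0; 40 -14 0 0 0 0; 48 -14 0 0 0 0; 52 -14 0 0 0 0; 53 -14 0 0 0 0; 53 -14 0 0 0 0")

```text
time_s: 19.35
tcp_pos: [0.5143, -0.3089, 0.1253]
ee_rot: [[-0.995, 0.099, -0.001], [0.099, 0.995, 0.0], [0.001, 0.0, -1.0]]
force: [-0.5, 0.3, -2.2]
grip_width: 0.0152
grasp_force: 59.1
```

Emit:
jog_arm(motion="0 0 -6 0 0 0; 0 0 -15 0 0 0; 0 0 -25 0 0 0; 0 0 -35 0 0 0; 0 0 -44 0 0 0; 0 0 -51 0 0 0; 0 0 -56 0 0 0; 0 0 -58 0 0 0")

```text
time_s: 20.15
tcp_pos: [0.5144, -0.309, 0.0666]
ee_rot: [[-0.995, 0.1, -0.001], [0.1, 0.995, 0.0], [0.001, 0.0, -1.0]]
force: [-0.3, -0.6, -1.7]
grip_width: 0.0152
grasp_force: 59.1
```

Emit:
jog_arm(motion="0 0 -2 0 0 0; 0 0 -4 0 0 0; 0 0 -6 0 0 0; 0 0 -7 0 0 0; 0 0 -8 0 0 0; 0 0 -8 0 0 0; 0 0 -8 0 0 0")

```text
time_s: 20.85
tcp_pos: [0.5147, -0.3091, 0.0594]
ee_rot: [[-0.995, 0.1, 0.0], [0.1, 0.995, -0.0], [-0.0, 0.0, -1.0]]
force: [-0.3, -0.1, -2.3]
grip_width: 0.0154
grasp_force: 59.1
```

Emit:
jog_arm(motion="0 0 -0.6 0 0 0; 0 0 -1.2 0 0 0; 0 0 -1.8 0 0 0; 0 0 -1.8 0 0 0; 0 0 -1.8 0 0 0")

```text
time_s: 21.35
tcp_pos: [0.5147, -0.3092, 0.0576]
ee_rot: [[-0.995, 0.1, 0.0], [0.1, 0.995, -0.0], [-0.0, -0.0, -1.0]]
force: [0.3, -0.0, -0.7]
grip_width: 0.0149
grasp_force: 59.3
```

Contact is beginning, since the load is coming off the tool. One small touch further, then release.

Emit:
jog_arm(motion="0 0 -0.5 0 0 0; 0 0 -0.5 0 0 0; 0 0 -0.5 0 0 0")

```text
time_s: 21.65
tcp_pos: [0.5147, -0.3092, 0.0575]
ee_rot: [[-0.995, 0.1, 0.0], [0.1, 0.995, 0.0], [-0.0, 0.0, -1.0]]
force: [-1.9, 1.9, 4.5]
grip_width: 0.0152
grasp_force: 59.9
```

Emit:
jog_arm(motion="0 0 0 0 0 0; 0 0 0 0 0 0; 0 0 0 0 0 0; 0 0 0 0 0 0; 0 0 0 0 0 0; 0 0 0 0 0 0; 0 0 0 0 0 0; 0 0 0 0 0 0", jaw=1)

```text
time_s: 22.45
tcp_pos: [0.5147, -0.3091, 0.057]
ee_rot: [[-0.995, 0.099, 0.0], [0.099, 0.995, -0.0], [-0.0, -0.0, -1.0]]
force: [-0.4, 0.3, -0.5]
grip_width: 0.0856
grasp_force: 0.0
```

Emit:
jog_arm(motion="0 0 5 0 0 0; 0 0 15 0 0 0; 0 0 30 0 0 0; 0 0 50 0 0 0; 0 0 75 0 0 0; 0 0 100 0 0 0; 0 0 130 0 0 0; 0 0 150 0 0 0")

```text
time_s: 23.25
tcp_pos: [0.5153, -0.3102, 0.2111]
ee_rot: [[-0.995, 0.1, 0.004], [0.1, 0.995, -0.003], [-0.004, -0.002, -1.0]]
force: [-0.0, -0.4, 0.7]
grip_width: 0.0854
grasp_force: 0.0
```

Emit:
jog_arm(motion="-15 30 5 0 0 0; -30 70 10 0 0 0; -45 110 20 0 0 0; -60 150 20 0 0 0; -60 190 20 0 0 0; -60 220 20 0 0 0; -60 230 20 0 0 0; -60 230 20 0 0 0")

```text
time_s: 24.05
tcp_pos: [0.4551, -0.078, 0.228]
ee_rot: [[-0.995, 0.096, 0.002], [0.096, 0.995, 0.001], [-0.002, 0.001, -1.0]]
force: [-0.2, -0.5, 0.3]
grip_width: 0.0852
grasp_force: 0.0
```

Run:
```python
from h import *
s=manip.observe();print(s["time_s"],s["tcp_pos"],s["force"],s["grip_width"])
for c in ("top","scene"):
    im=manip.camera(c)
    for q in ["scoop_grip","scoop_lip","ball_center","tray","dish"]: print(c,q,[(round(b["conf"],2),np.round(b["box"])) for b in manip.boxes_of(q,c)[:2]])
    if c=="top":
        o=cv2.imread("pics/top1.png")[:,:,::-1]; df=np.abs(o.astype(int)-im).max(2)>50; 
        for n,(r0,r1,k0,k1) in dict(scoop=(185,290,425,478),tray=(208,245,180,234),dish=(208,236,246,292),green=(228,284,366,418)).items(): print(n,df[r0:r1,k0:k1].mean().round(3))
```

```text
24.05 [ 0.4551 -0.078   0.228 ] [-0.2333 -0.4887  0.3284] 0.08518705707007551
top scoop_grip [(0.55, array([430., 193.,  40.,  93.]))]
top scoop_lip [(0.83, array([430., 192.,  41.,  96.]))]
top ball_center [(0.66, array([144., 134., 170.,  75.]))]
top tray [(0.91, array([182., 206.,  52.,  38.])), (0.73, array([430., 188.,  41.,  98.]))]
top dish [(0.96, array([248., 207.,  40.,  30.]))]
scoop 0.03
tray 0.032
dish 0.0
green 0.552
scene scoop_grip [(0.91, array([339., 309., 130.,  62.]))]
scene scoop_lip [(0.73, array([336., 309., 132.,  66.]))]
scene ball_center []
scene tray [(0.83, array([279., 144.,  42.,  37.])), (0.7, array([303., 263.,  74.,  68.]))]
scene dish [(0.55, array([297., 178.,  42.,  31.]))]
```

```bash
python3 -c "
from workcell import manip
print(manip.close_job())"
```

```text
the job is handed in; nothing more can be done
None
```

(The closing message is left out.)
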